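Change over the casting flask on the vibrating plate

TASK

Move the dark steel flask filled with white plaster from the round blue vibrating plate to the middle of the square terracotta tile; the plaster is still fresh, so keep the flask upright and do not drop it. Then build the next flask in the middle of the blue plate, in this order: the green sprue base with its rod pointing up, the empty perforated bright steel tube standing down in the base's recess around the rod, and last the brass cover with its spigot down inside the tube's mouth, lying flat on the rim. Let go of everything and leave the red oil can, the yellow tin and the jar with the red lid where they stand.

Things in the scene. Friction and masses are not known exactly. Their poses are not given: they have to be found in the camera images.
- pad: round blue steel vibrating plate, fixed to the table; 136 mm across and 20 mm high, its flat top 120 mm across. Origin at the centre of its underside (on the table), z up, so its top is 20 mm above the origin. The filled flask stands on it at the start.
- tile: square terracotta tile, 130 x 130 mm, 24 mm thick, fixed to the table. Origin at the centre of its underside, z up, x and y along its edges; its top is 24 mm above the origin.
- filled_mid (a point): filled flask: a solid upright cylinder 60 mm across and 70 mm high, dark steel side, flat white plaster top, 0.45 kg. The point is its centre, 35 mm above its underside; z is its axis, up.
- base_mid (a point): sprue base: a green disc 80 mm across with a round recess 66 mm across in its top, and a yellow rod 16 mm across standing upright in the middle. Recess floor 8 mm, rim 14 mm and rod top 53 mm above the underside; grasp it by the rod. The point lies on the axis, 26.5 mm above the underside; z up along the rod.
- tube_mid (a point): empty flask: an upright bright steel tube with dark perforations, open at both ends, 60 mm outside, 52 mm inside, 65 mm high (both ends alike). It goes into the recess of the base and rests on the recess floor. The point is its centre, 32.5 mm above its lower end; z is its axis, up.
- cover_mid (a point): cover: a brass disc 72 mm across and 6 mm thick with a black knob 18 mm across and 30 mm high on top, and a steel spigot 44 mm across and 6 mm deep underneath, on which it stands. Disc underside 6 mm, disc top 12 mm and knob top 42 mm above the spigot's foot. The point lies on the axis, 21 mm above the spigot's foot; z up along the knob.
- jar: bystander: amber glass jar with a red lid, 42 mm across, 55 mm high; loose. Origin at the centre of its underside.
- oilcan: bystander: red oil can with a tapering spout, 38 mm across, 62 mm high; loose. Origin at the centre of its underside.
- tin: bystander: small tin, yellow side and white top, 38 mm across, 50 mm high; loose. Origin at the centre of its underside.
There are look-alikes about, which are no part of the job. What is meant by the part that bears base_mid is not purple, and is the larger of those in its own colour.

How it is judged:
On the way, in this order (a step that is already met when the one before it is completed fails the run):
1. the filled flask stands released on the terracotta tile (horizontal distance between filled_mid and tile below 0.02 m and z of filled_mid in the frame of tile between 0.055 and 0.063 m and angle between filled_mid's own z axis and vertical below 0.1 rad and contact force between the fingers and filled below 0.2 N), for 0.2 s.
2. the green base stands released on the blue plate (horizontal distance between base_mid and pad below 0.015 m and z of base_mid in the frame of pad between 0.0425 and 0.0505 m and angle between base_mid's own z axis and vertical below 0.1 rad and contact force between the fingers and base below 0.2 N), for 0.2 s.
3. the tube stands released in the base's recess (horizontal distance between tube_mid and base_mid below 0.006 m and z of tube_mid in the frame of base_mid between 0.011 and 0.017 m and angle between each of tube_mid, base_mid's own z axis and vertical below 0.1 rad and contact force between the fingers and tube below 0.2 N and horizontal distance between base_mid and pad below 0.015 m and z of base_mid in the frame of pad between 0.0425 and 0.0505 m), for 0.2 s.
4. the cover lies released on the tube (horizontal distance between cover_mid and tube_mid below 0.008 m and z of cover_mid in the frame of tube_mid between 0.0445 and 0.0505 m and angle between each of cover_mid, tube_mid, base_mid's own z axis and vertical below 0.1 rad and contact force between the fingers and cover below 0.2 N and horizontal distance between tube_mid and base_mid below 0.006 m and z of tube_mid in the frame of base_mid between 0.011 and 0.017 m and horizontal distance between base_mid and pad below 0.015 m and z of base_mid in the frame of pad between 0.0425 and 0.0505 m), for 0.2 s.
At the end, for the whole second after the job is handed in: Filled flask on the tile, 20 mm from its middle at most; base on the blue plate (15 mm), tube down on the recess floor (6 mm off axis, 3 mm in height), cover flat on the tube with its spigot inside (8 mm, 3 mm); all upright within 0.1 rad, released, at rest (all of step 1 and all of step 4 and contact force between the fingers and base below 0.2 N and contact force between the fingers and tube below 0.2 N and linear speed of each of filled, base, tube, cover below 0.02 m/s); the robot touches nothing.
It fails at once if the filled flask is tipped by more than 0.35 rad (angle between filled_mid's own z axis and vertical above 0.35 rad).
It fails at once if the filled flask is dropped (it moves faster than 0.4 m/s while the fingers do not hold it) (contact force between the fingers and filled below 0.2 N and linear speed of filled above 0.4 m/s).
It fails at once if the jar is moved by more than 30 mm or tipped over (distance of jar from where it was at the start of the episode above 0.03 m or angle between jar's own z axis and vertical above 0.5 rad).
It fails at once if the oil can is moved by more than 30 mm or tipped over (distance of oilcan from where it was at the start of the episode above 0.03 m or angle between oilcan's own z axis and vertical above 0.5 rad).
It fails at once if the yellow tin is moved by more than 30 mm or tipped over (distance of tin from where it was at the start of the episode above 0.03 m or angle between tin's own z axis and vertical above 0.5 rad).
It also fails if it takes over 115 s, if anything falls off the work surface, if the arm or the gripper's body presses on something with over 40 N, if the wrist force passes 120 N, or if a joint passes its speed limit or range.

ROBOT

A 6-joint arm with a two-finger parallel gripper is mounted at the origin on the work surface. World frame = base frame: x ahead of the robot, y to its left, z up, the work surface at z = 0. Lengths are in m, angles in rad, forces in N, time in s.
With the tool pointing down it reaches from about 0.3 to 0.875 m from the base axis. Payload 6.4 kg.
Tool frame: the origin (TCP) lies midway between the tips of the shut fingers; the grasp point (between the pads) lies 19 mm behind it; z points along the fingers, y is the line along which they close (so a half turn about z gives the same grasp; the last joint's range is limited). The gripper opens to 85 mm and grips with 20 to 120 N. Pads are 22 mm wide; open, the fingers measure 114 mm over their backs; the gripper's body (76 mm by 85 mm) begins 54 mm behind the grasp point. The pads swing forward as they close: fully open they stand 13 mm farther back than shut.
Start: joints at [-1.475, 0.181, 1.607, -0, 1.354, -0.206], TCP at [0.171, -0.549, 0.231] pointing down, gripper open.
Joint ranges: [-2.99, 2.99], [-0.89, 2.07], [0.3, 2.58], [-1.14, 4.28], [0, 2.63], [-3.12, 3.12]. Speed limits (rad/s): [2.57, 2.57, 3.01, 3.14, 3.14, 3.14].

INTERFACE

Orientations are given as a unit quaternion [w, x, y, z].
In Python, from bench import sensors, vision, ctrl gives the robot as it stands.
- The arm moves only by the tool carry_out, never from a script. Its argument "deltas" is text: rows parted by semicolons, each of 7 numbers parted by spaces: the shift along the tool's x, y, z in mm, then the turn, a rotation vector about the tool's x, y, z in rad, then the closure, from 0 (fully open) to 1 (shut). In form: tx ty tz ax ay az claw; .... A call has 1 to 12 rows; each row is the pose to reach, as a shift and turn from the pose commanded when the call began, along the tool's axes at that moment; what a row does not reach only later rows make up. A row lasts 1/8 s, in which the tool goes at most 62.5 mm and 10.7 degrees, less where a joint would pass 70% of its speed; a pose out of reach is approached as far as the arm can. A call with a gripper value outside its range is refused whole. The fingers move at their own pace and stop on an object; the grip force is fixed at half the most. Time passes only in rows, so rows that repeat a pose let the fingers close. It gives the time, the measured TCP pose, the force, the opening and the grip force at its end, in the units of the state.
- sensors.get_obs(): the state, without advancing time (a new reading comes with each control period).
- vision.camera(name): name is "scene" or "top" or "wrist"; returns the picture (480x640x3 uint8, blue, green, red); there is no depth.
- vision.camera_model(name): a dict with "K" (3x3 intrinsics, pixels), "k1" (the pictures are not rectified: a ray, as slopes to the right and down, at radius r is drawn at 1 + k1 r^2 times it, then the intrinsics apply), "extrinsics" (4x4, takes a point from world to camera coordinates); the wrist camera has in their place "hand_eye" (4x4, takes a point from camera to tool coordinates, whose origin is the TCP and whose axes are the flange's). Camera axes: x right, y down, z forward; pixel columns grow to the right and rows downward; lengths in m; the calibration is good to about 2 mm. A picture is of the moment at which its call begins: read the wrist's pose just before it. camera_model takes no time and is no camera call.
- ctrl.hand_in(): hands the job in; it is judged then, once.
The state is a dict: "time_s": time; "q": joint angles; "dq": joint speeds; "joint_efforts": joint torques, N m; "eef_pos": TCP position; "eef_rot": TCP orientation; "wrist_force": force on the tool from outside, world axes, zero at the start; "torque": the same for the moment, N m; "opening": opening from 0.0 (shut) to 1.0 (fully open); "grasp_force": force on a finger pad.
Only numpy, scipy, OpenCV 4.12 (cv2) and the standard library are available. Lean on these libraries where they do the work, as an engineer would, in place of code of your own. Each camera call takes 0.05 s, during which the arm holds its last target. There are 200 camera calls.

## Working session

There is one attempt and no reset: what is moved stays moved. The work goes in short steps, Python scripts to look and compute and a tool call to move; the robot and the scene stay as the last step left them, time stands still between calls to the robot, and variables do not carry over. Pictures are saved under pics/ and viewed, at most 14 in all, crops included, and the job is handed in when it is done.

Besides the shell and the picture viewer there is one more tool, called after "Emit:" as name(argument=value, ...) on one line, values as JSON. carry_out: Moves the arm, as the interface text tells. Its arguments: {"type":"object","properties":{"deltas":{"type":"string"}},"required":["deltas"]}

```bash
mkdir -p pics; ls; python3 - <<'E'
from bench import sensors, vision
import cv2
print({k:v for k,v in sensors.get_obs().items()})
for n in ("scene","top","wrist"):
    cv2.imwrite(f"pics/{n}0.png",vision.camera(n)); print(n,vision.camera_model(n))
E
```

```text
pics
{'time_s': 0.0, 'q': array([-1.47527909e+00,  1.81542381e-01,  1.60797964e+00,  3.29794870e-05,
        1.35379304e+00, -2.06306327e-01]), 'dq': array([-1.08113707e-04,  7.73969137e-04, -8.53522979e-05, -1.39313656e-03,
       -5.27338495e-04, -2.46241152e-05]), 'joint_efforts': array([-8.10332385e-04, -4.44880342e+01, -3.51330936e+01, -3.58572470e-04,
        9.04576562e-03, -2.28732932e-05]), 'eef_pos': array([ 0.17089676, -0.54845722,  0.2303971 ]), 'eef_rot': array([-8.58991861e-04,  9.88634581e-01,  1.50336032e-01,  6.37568758e-05]), 'wrist_force': array([ 0.27904053, -0.51403809, -1.34542949]), 'torque': array([-0.02485952,  0.00062615, -0.0174275 ]), 'grasp_force': 0.0, 'opening': 0.9986557144123266}
scene {'K': array([[526.8196969 ,   0.        , 319.57723985],
       [  0.        , 526.8196969 , 243.04654381],
       [  0.        ,   0.        ,   1.        ]]), 'k1': -0.10446323310938033, 'extrinsics': array([[-0.5643237 ,  0.82533729, -0.01889736,  0.34408794],
       [ 0.57693578,  0.37789973, -0.72411111, -0.23785694],
       [-0.59049459, -0.41953563, -0.68942439, 
[... 378 characters left out ...]
 -0.07278185,  0.50589996],
       [ 0.07308171, -0.01571346, -0.99720216,  1.10169989],
       [ 0.        ,  0.        ,  0.        ,  1.        ]])}
wrist {'K': array([[413.32192467,   0.        , 316.65226076],
       [  0.        , 413.32192467, 241.6416849 ],
       [  0.        ,   0.        ,   1.        ]]), 'k1': -0.08132767573084478, 'hand_eye': array([[-2.32878227e-04, -9.64232705e-01, -2.65057043e-01,
         6.56294503e-02],
       [ 9.99999914e-01, -3.15164928e-04,  2.67920153e-04,
        -5.27726166e-04],
       [-3.41874058e-04, -2.65056958e-01,  9.64232696e-01,
        -1.43249708e-01],
       [ 0.00000000e+00,  0.00000000e+00,  0.00000000e+00,
         1.00000000e+00]])}
```

View pics/top0.png

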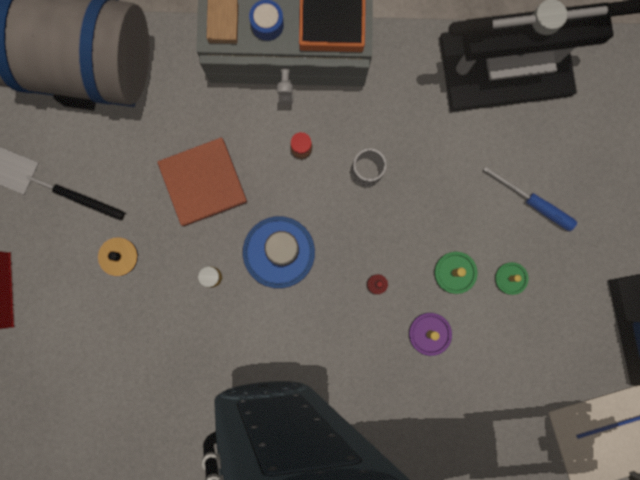

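View pics/scene0.png

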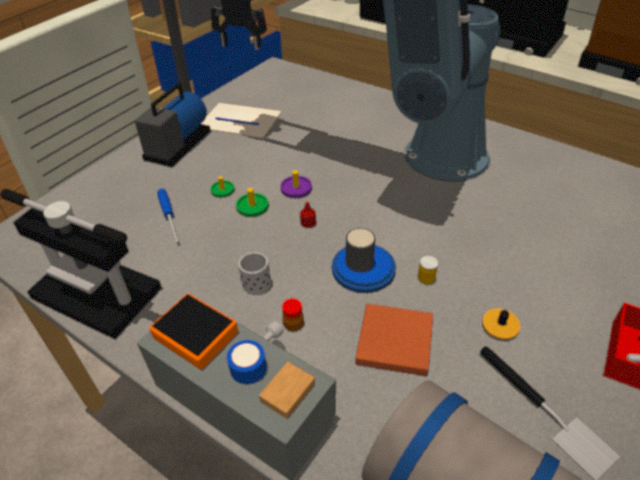

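The top picture shows the tile at (202,182), pad (279,252), flask top (281,248), tube (369,166) and cover (117,257). Three things could be taken for the base: large green (455,272), small green (512,278) and purple (431,334). The large green one fits the description. The bystanders are the jar (301,145), oil can (377,284) and tin (209,277).

```bash
cat > h.py <<'E'
import numpy as np, cv2
from scipy.spatial.transform import Rotation as R
from bench import sensors, vision
def cam(name, obs=None):
    m=vision.camera_model(name)
    if name=="wrist":
        T=np.eye(4); q=obs["eef_rot"]; T[:3,:3]=R.from_quat(np.r_[q[1:],q[0]]).as_matrix(); T[:3,3]=obs["eef_pos"]
        E=np.linalg.inv(T@m["hand_eye"])
    else: E=m["extrinsics"]
    return m["K"],m["k1"],E
def ray(c,uv):
    K,k1,E=c
    s=cv2.undistortPoints(np.array([[uv]],float),K,np.array([k1,0,0,0.])).ravel()
    return -E[:3,:3].T@E[:3,3], E[:3,:3].T@np.r_[s,1]
def at(c,uv,z):
    o,d=ray(c,uv); return (o+d*(z-o[2])/d[2])
def proj(c,p):
    K,k1,E=c
    return cv2.projectPoints(np.atleast_2d(p).astype(float),cv2.Rodrigues(E[:3,:3])[0],E[:3,3],K,np.array([k1,0,0,0.]))[0].reshape(-1,2)
def circ(c,pts,z):
    "circle fit on the plane z of contour pixels"
    P=np.array([at(c,p,z)[:2] for p in pts])
    (x,y),(a,b),_=cv2.fitEllipse((P*1e4).astype(np.float32))
    return np.round([x/1e4,y/1e4,a/1e4,b/1e4],4)
def blob(mask,seed):
    n,l,s,ce=cv2.connectedComponentsWithStats(mask.astype(np.uint8))
    k=l[seed[1],seed[0]]
    if k==0:
        d=[np.hypot(*(ce[i]-seed)) if s[i,4]>30 else 1e9 for i in range(1,n)]; k=1+int(np.argmin(d))
    m=(l==k).astype(np.uint8)
    cs=cv2.findContours(m,cv2.RETR_EXTERNAL,cv2.CHAIN_APPROX_NONE)[0]
    return max(cs,key=len)[:,0,:], s[k,4]
E
python3 - <<'E'
from h import *
im=cv2.imread("pics/top0.png"); hsv=cv2.cvtColor(im,cv2.COLOR_BGR2HSV); H,S,V=[hsv[...,i].astype(int) for i in range(3)]
c=cam("top")
for n,m,s,z in [("pad",(H>95)&(H<125)&(S>100),(255,252),.010),("base",(H>50)&(H<85)&(S>90),(440,272),.014),("small",(H>50)&(H<85)&(S>90),(502,270),.014),("cover",(H>10)&(H<30)&(S>100),(108,257),.012),("tile",(H<12)&(S>90),(202,182),.024),
  ("rodtop",(H>18)&(H<30)&(S>100),(461,271),.053),("tin",(S<40)&(V>150),(209,277),.05),("tube",(S<40)&(V>140),(357,160),.065),("flask",(S<60)&(V>130),(281,248),.09),("jar",((H<8)|(H>172))&(S>120),(301,143),.055),("oil",((H<8)|(H>172))&(S>120),(377,284),.03),("purple",(H>125)&(H<165)&(S>70),(415,334),.014)]:
    p,a=blob(m,s); print(n,a,circ(c,p,z), hsv[s[1],s[0]])
    if n=="tile":
        r=cv2.minAreaRect((np.array([at(c,q,z)[:2] for q in p])*1e4).astype(np.float32)); print(r)
v=cv2.resize(im[215:365,395:545],(600,600),interpolation=3); cv2.imwrite("pics/crop_base.png",v)
w=cv2.resize(im[110:310,230:410],(540,600),interpolation=3); cv2.imwrite("pics/crop_mid.png",w)
E
```

```text
pad 2922 [0.4883 0.0295 0.1298 0.1301] [109 141 136]
base 1200 [ 0.456  -0.3011  0.0738  0.0763] [ 63 109 122]
small 680 [ 0.4471 -0.4054  0.056   0.0577] [ 64 111 117]
cover 1131 [0.4743 0.3269 0.0692 0.0709] [ 16 142  88]
tile 4901 [0.6156 0.1736 0.15   0.1521] [  8 140 135]
((6155.1298828125, 1736.556396484375), (1313.1636962890625, 1294.9859619140625), 22.240549087524414)
rodtop 86 [ 0.4559 -0.2984  0.0128  0.0237] [ 22 138 176]
tin 285 [0.4397 0.1522 0.0322 0.0327] [ 20  18 173]
tube 128 [0.9169 0.0596 0.0417 0.0419] [13 25 91]
flask 691 [0.4917 0.0208 0.0498 0.0501] [ 18  42 150]
jar 364 [ 0.6839 -0.0091  0.0364  0.0391] [  1 165 159]
oil 288 [ 0.4317 -0.1533  0.0328  0.034 ] [  1 162 101]
purple 1292 [ 0.3416 -0.2541  0.0755  0.0771] [145 107 119]
```

View pics/crop_base.png

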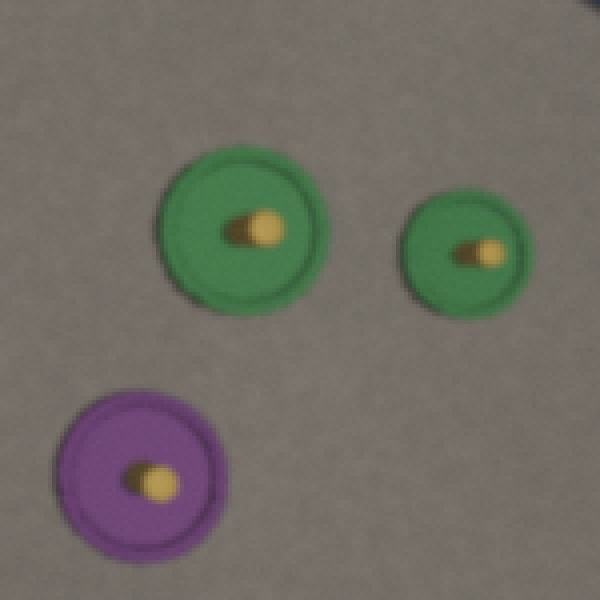

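The crop confirms the base: large green disc at crop (243,231), i.e. about (0.456,-0.301), clearly larger than the small green one and not purple. The measured sizes match the given ones. Now I move above the flask, squaring the tool to the world axes.

Emit:
carry_out(deltas="474 -449 -30 0 0 0.302 0;474 -449 -30 0 0 0.302 0;474 -449 -30 0 0 0.302 0;474 -449 -30 0 0 0.302 0;474 -449 -30 0 0 0.302 0;474 -449 -30 0 0 0.302 0;474 -449 -30 0 0 0.302 0;474 -449 -30 0 0 0.302 0;474 -449 -30 0 0 0.302 0;474 -449 -30 0 0 0.302 0;474 -449 -30 0 0 0.302 0;474 -449 -30 0 0 0.302 0")

```text
time_s: 1.65
eef_pos: [0.4903, 0.0223, 0.261]
eef_rot: [-0.0, 1.0, 0.002, -0.0]
wrist_force: [-0.1, 0.1, 0.3]
opening: 1.001
grasp_force: 0.0
```

```bash
python3 - <<'E'
from h import *
o=sensors.get_obs(); im=vision.camera("wrist"); cv2.imwrite("pics/w1.png",im); t=vision.camera("top"); cv2.imwrite("pics/top1.png",t)
np.save("o1.npy",o,allow_pickle=True); print(o["eef_pos"],o["eef_rot"],o["q"],o["time_s"])
E
```

```text
[0.4902894  0.02233358 0.26098212] [-1.10940183e-04  9.99998389e-01  1.76425485e-03 -3.12354640e-04] [-1.96926444e-01 -3.63492747e-02  1.77738247e+00  9.55772086e-05
  1.40121568e+00  1.37032521e+00] 1.65
```

View pics/w1.png

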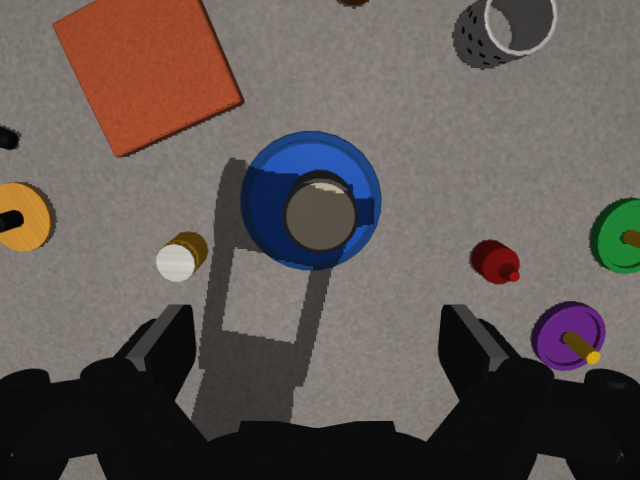

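The wrist view shows the flask top centred at about (320,215), the pad around (311,200), and the tube partly visible at (520,17). No obstacle lies near the finger sides.

```bash
python3 - <<'E'
from h import *
o=np.load("o1.npy",allow_pickle=True).item(); im=cv2.imread("pics/w1.png"); hsv=cv2.cvtColor(im,cv2.COLOR_BGR2HSV); H,S,V=[hsv[...,i].astype(int) for i in range(3)]
c=cam("wrist",o)
m=(H<40)&(S<90)&(V>65); m[:, :284]=0;m[:,360:]=0;m[:178]=0;m[254:]=0
p,a=blob(m,(321,215)); print("plaster",a,circ(c,p,.09),[p.min(0),p.max(0)])
p,a=blob((H>95)&(H<125)&(S>100),(260,200)); hull=cv2.convexHull(p)[:,0]; print("pad@.01",circ(c,hull,.01))
p,a=blob((H<12)&(S>90),(150,80)); q=np.array([at(c,x,.024)[:2] for x in p]); 
for uv in [(242,101),(119,157),(53,25)]: print("tilecorner",at(c,uv,.024))
# scene cam checks: project candidate points
t=cv2.imread("pics/top1.png"); tc=cam("top")
g=cv2.cvtColor(t,cv2.COLOR_BGR2GRAY)[140:192,345:395]
big=cv2.resize(g,None,fx=4,fy=4,interpolation=2)
for r in (cv2.HoughCircles(big,cv2.HOUGH_GRADIENT,1,20,param1=80,param2=30,minRadius=45,maxRadius=85) ,):
    if r is not None:
        for x,y,rr in r[0][:4]: print("tube",x/4+345,y/4+140,rr/4,at(tc,(x/4+344.6,y/4+139.6),.065))
cv2.imwrite("pics/tube.png",np.vstack([big]))
print("body top px tube", at(c,(520,17),.065))
E
```

```text
plaster 3701 [0.4906 0.0195 0.0516 0.0548] [array([286, 179], dtype=int32), array([354, 249], dtype=int32)]
pad@.01 [0.4859 0.0283 0.1358 0.1361]
tilecorner [0.579687   0.08850113 0.024     ]
tilecorner [0.53165565 0.20495008 0.024     ]
tilecorner [0.64870234 0.25548425 0.024     ]
tube 369.375 166.125 15.175 [ 0.64314361 -0.13280307  0.065     ]
body top px tube [ 0.64308315 -0.1343118   0.065     ]
```

Emit:
carry_out(deltas="0 2 60 0 0 0 0;0 2 120 0 0 0 0;0 2 165 0 0 0 0;0 2 200 0 0 0 0;0 2 225 0 0 0 0;0 2 225 0 0 0 0;0 2 225 0 0 0 1;0 2 225 0 0 0 1;0 2 225 0 0 0 1;0 2 225 0 0 0 1;0 2 225 0 0 0 1;0 2 225 0 0 0 1")

```text
time_s: 3.25
eef_pos: [0.4914, 0.0183, 0.0382]
eef_rot: [0.0, 1.0, -0.0, 0.002]
wrist_force: [-1.9, 0.1, 5.3]
opening: 0.69
grasp_force: 65.2
```

Emit:
carry_out(deltas="0 0 -20 0 0 0 1;0 0 -50 0 0 0 1;20 -25 -60 0 0 0 1;45 -55 -60 0 0 0 1;75 -92 -60 0 0 0 1;100 -123 -60 0 0 0 1;118 -145 -60 0 0 0 1;124 -153 -60 0 0 0 1;124 -153 -45 0 0 0 1;124 -153 -25 0 0 0 1;124 -153 -10 0 0 0 1;124 -153 -10 0 0 0 1")

```text
time_s: 4.75
eef_pos: [0.6128, 0.1708, 0.0444]
eef_rot: [0.0, 1.0, -0.0, -0.002]
wrist_force: [-0.4, 0.9, -4.5]
opening: 0.692
grasp_force: 66.7
```

```bash
python3 - <<'E'
from h import *
o=sensors.get_obs(); print(o["eef_pos"],o["wrist_force"])
s=vision.camera("scene"); w=vision.camera("wrist")
cv2.imwrite("pics/s2.png",np.hstack([cv2.resize(s[200:420,260:500],(400,367)),cv2.resize(w,(400,367))]))
E
```

```text
[0.61276671 0.17084708 0.04440466] [-0.3948474   0.87041527 -4.52810999]
```

View pics/s2.png

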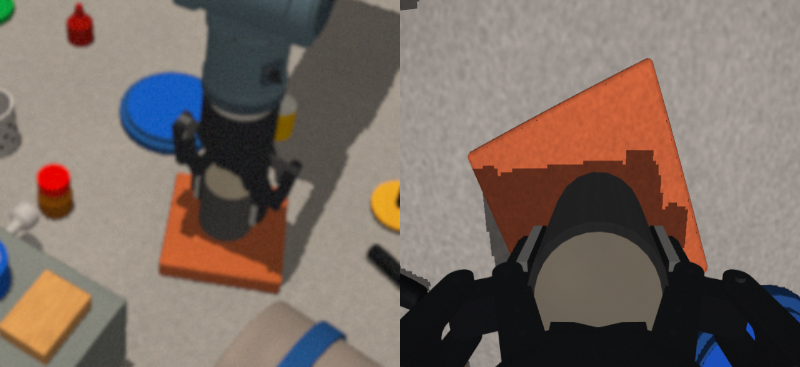

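The flask sits over the tile's middle at crop (232,215), upright and about 2 mm above the surface. I lower it and release.

Emit:
carry_out(deltas="0 0 1 0 0 0 1;0 0 3 0 0 0 1;0 0 3 0 0 0 1;0 0 3 0 0 0 0.6;0 0 3 0 0 0 0;0 0 3 0 0 0 0;0 0 3 0 0 0 0;0 0 3 0 0 0 0;0 0 -20 0 0 0 0;0 0 -80 0 0 0 0;0 0 -140 0 0 0 0;0 0 -140 0 0 0 0")

```text
time_s: 6.35
eef_pos: [0.6181, 0.172, 0.1935]
eef_rot: [-0.001, 1.0, -0.0, 0.006]
wrist_force: [-0.0, 0.4, -0.3]
opening: 0.994
grasp_force: 0.0
```

Emit:
carry_out(deltas="-160 474 -60 0 0 0 0;-160 474 -60 0 0 0 0;-160 474 -60 0 0 0 0;-160 474 -60 0 0 0 0;-160 474 -60 0 0 0 0;-160 474 -60 0 0 0 0;-160 474 -60 0 0 0 0;-160 474 -60 0 0 0 0;-160 474 -60 0 0 0 0;-160 474 -60 0 0 0 0;-160 474 -60 0 0 0 0;-160 474 -60 0 0 0 0")

```text
time_s: 7.85
eef_pos: [0.4545, -0.301, 0.246]
eef_rot: [-0.0, 1.0, 0.001, -0.0]
wrist_force: [-1.1, -0.7, -0.5]
opening: 0.999
grasp_force: 0.0
```

```bash
python3 - <<'E'
from h import *
o=sensors.get_obs(); w=vision.camera("wrist"); t=vision.camera("top"); print(o["eef_pos"],o["eef_rot"],o["q"])
cv2.imwrite("pics/w3.png",w); cv2.imwrite("pics/top3.png",t)
hsv=cv2.cvtColor(w,cv2.COLOR_BGR2HSV); H,S,V=[hsv[...,i].astype(int) for i in range(3)]
c=cam("wrist",o); px=proj(c,[.456,-.301,.014])[0]; print(px)
p,a=blob((H>50)&(H<85)&(S>90),tuple(int(x) for x in px)); print(a,"base",circ(c,cv2.convexHull(p)[:,0],.014),p.min(0),p.max(0))
m=(H>15)&(H<32)&(S>100)&(V>110); p,a=blob(m,tuple(int(x) for x in proj(c,[.456,-.301,.053])[0])); print(a,"rod",p.min(0),p.max(0))
# flask on tile in top view
hs=cv2.cvtColor(t,cv2.COLOR_BGR2HSV); tc=cam("top"); k=proj(tc,[.614,.172,.094])[0].astype(int)
p,a=blob((hs[...,1]<60)&(hs[...,2]>120),tuple(k)); print("flask",a,circ(tc,p,.094))
E
```

```text
[ 0.45449705 -0.30095133  0.24600428] [-2.49990872e-04  9.99999441e-01  1.01711292e-03 -1.42873000e-04] [-8.02786790e-01  1.01801351e-01  1.66574619e+00  1.43998853e-04
  1.37460340e+00  7.65947200e-01]
[316.79101374 200.49138676]
5367 base [ 0.4548 -0.3032  0.0789  0.0794] [276 158] [362 243]
140 rod [435 212] [447 224]
flask 742 [0.615  0.1724 0.0519 0.0522]
```

View pics/w3.png

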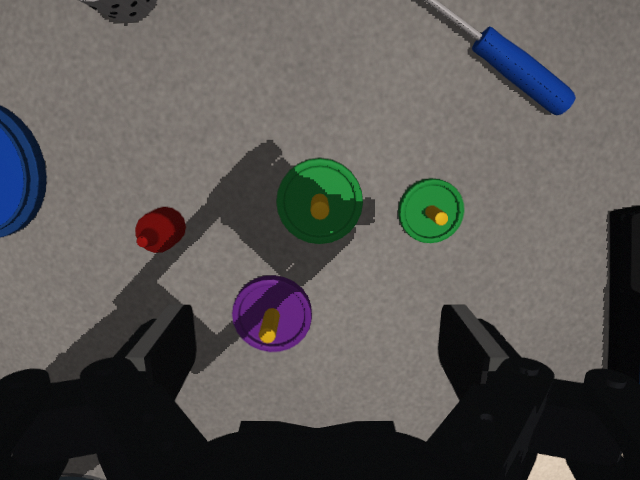

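The base is centred at (320,201), its rod at (320,208), and the flask stands on the tile at (0.615,0.172). Next I descend on the rod with half-closed fingers.

Emit:
carry_out(deltas="0 2 60 0 0 0 0.5;0 2 120 0 0 0 0.5;0 2 165 0 0 0 0.5;0 2 200 0 0 0 0.5;0 2 225 0 0 0 0.5;0 2 225 0 0 0 0.5;0 2 225 0 0 0 1;0 2 225 0 0 0 1;0 2 225 0 0 0 1;0 2 225 0 0 0 1;0 2 225 0 0 0 1;0 2 225 0 0 0 1")

```text
time_s: 9.45
eef_pos: [0.4551, -0.3053, 0.023]
eef_rot: [0.001, 1.0, -0.0, 0.001]
wrist_force: [0.3, 1.1, 6.3]
opening: 0.164
grasp_force: 58.9
```

Emit:
carry_out(deltas="0 0 -50 0 0 0 1;0 0 -105 0 0 0 1;4 -40 -110 0 0 0 1;9 -95 -110 0 0 0 1;15 -155 -110 0 0 0 1;21 -215 -110 0 0 0 1;27 -275 -110 0 0 0 1;31 -315 -110 0 0 0 1;33 -332 -110 0 0 0 1;33 -332 -90 0 0 0 1;33 -332 -60 0 0 0 1;33 -332 -60 0 0 0 1")

```text
time_s: 10.95
eef_pos: [0.485, 0.0272, 0.0794]
eef_rot: [-0.0, 1.0, -0.0, -0.003]
wrist_force: [-0.3, 0.3, -0.7]
opening: 0.166
grasp_force: 59.1
```

```bash
python3 - <<'E'
from h import *
o=sensors.get_obs(); w=vision.camera("wrist"); s=vision.camera("scene"); print(o["eef_pos"],o["eef_rot"],o["opening"])
cv2.imwrite("pics/s4.png",np.hstack([cv2.resize(s[170:320,290:454],(400,367)),cv2.resize(w,(400,367))]))
cv2.imwrite("pics/w4.png",w)
z=o["eef_pos"][2]-.023
hsv=cv2.cvtColor(w,cv2.COLOR_BGR2HSV); H,S,V=[hsv[...,i].astype(int) for i in range(3)]
c=cam("wrist",o)
p,a=blob((H>95)&(H<125)&(S>100),(320,150)); print("pad",a,circ(c,cv2.convexHull(p)[:,0],.01))
p,a=blob((H>50)&(H<85)&(S>90),(320,220)); h=cv2.convexHull(p)[:,0];print("base",a,p.min(0),p.max(0))
print(circ(c,h,z+.014))
E
```

```text
[0.4850173  0.02724688 0.07941355] [-3.14937827e-04  9.99996677e-01 -4.53047952e-04 -2.51810676e-03] 0.16561032072686818
pad 22552 [0.4857 0.0287 0.1372 0.1373]
base 17650 [218 196] [415 346]
[0.4849 0.0274 0.0783 0.0821]
```

View pics/s4.png

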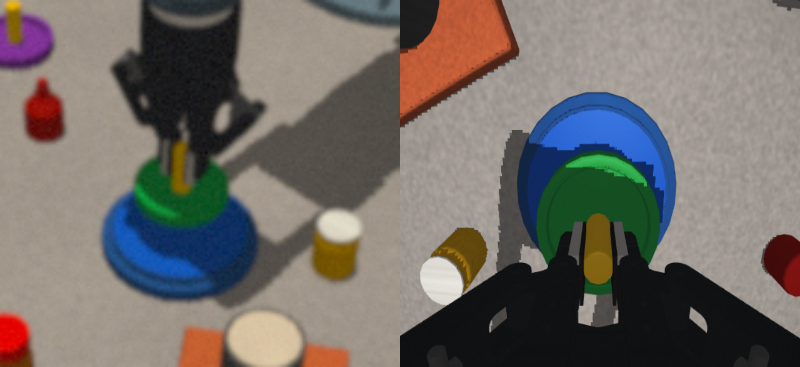

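The base is upright in the grip over the plate at crop (180,190), about 1 mm off its centre. I lower it, release and rise.

Emit:
carry_out(deltas="1 -1 15 0 0 0 1;1 -1 28 0 0 0 1;1 -1 34 0 0 0 1;1 -1 37 0 0 0 1;1 -1 37 0 0 0 1;1 -1 37 0 0 0 0.7;1 -1 37 0 0 0 0.5;1 -1 37 0 0 0 0.5;1 -1 37 0 0 0 0.5;1 -1 10 0 0 0 0.5;1 -1 -50 0 0 0 0.2;1 -1 -110 0 0 0 0")

```text
time_s: 12.55
eef_pos: [0.4875, 0.0287, 0.1926]
eef_rot: [-0.0, 1.0, -0.0, -0.001]
wrist_force: [1.7, -0.5, -0.0]
opening: 0.904
grasp_force: 0.0
```

Emit:
carry_out(deltas="0 0 -40 0 0 0 0;0 0 -60 0 0 0 0;0 0 -60 0 0 0 0")

```text
time_s: 12.92
eef_pos: [0.4891, 0.0284, 0.2531]
eef_rot: [0.0, 1.0, -0.0, 0.002]
wrist_force: [0.7, 0.1, -0.7]
opening: 0.998
grasp_force: 0.0
```

```bash
python3 - <<'E'
from h import *
o=sensors.get_obs(); w=vision.camera("wrist"); print(o["eef_pos"])
cv2.imwrite("pics/w5.png",w)
hsv=cv2.cvtColor(w,cv2.COLOR_BGR2HSV); H,S,V=[hsv[...,i].astype(int) for i in range(3)]
c=cam("wrist",o); k=proj(c,[.486,.048,.034])[0].astype(int)
p,a=blob((H>50)&(H<85)&(S>90),tuple(k)); print("base",a,circ(c,cv2.convexHull(p)[:,0],.034))
m=(H>95)&(H<125)&(S>100); p,a=blob(m,tuple(proj(c,[.486,.078,.02])[0].astype(int))); print("pad",a,circ(c,cv2.convexHull(p)[:,0],.01))
E
```

```text
[0.48908186 0.02840825 0.25307707]
base 5639 [0.4878 0.0286 0.0786 0.0789]
pad 9796 [0.4858 0.0286 0.1357 0.136 ]
```

Emit:
carry_out(deltas="157 162 -30 0 0 0 0;157 162 -30 0 0 0 0;157 162 -30 0 0 0 0;157 162 -30 0 0 0 0;157 162 -30 0 0 0 0;157 162 -30 0 0 0 0;157 162 -30 0 0 0 0")

```text
time_s: 13.85
eef_pos: [0.6442, -0.1322, 0.2806]
eef_rot: [-0.0, 1.0, 0.0, -0.001]
wrist_force: [0.2, 0.3, -0.6]
opening: 0.998
grasp_force: 0.0
```

```bash
python3 - <<'E'
from h import *
o=sensors.get_obs(); w=vision.camera("wrist"); print(o["eef_pos"],o["eef_rot"],o["q"])
np.save("o6.npy",o,allow_pickle=True)
cv2.imwrite("pics/w6.png",w); 
c=cam("wrist",o); g=cv2.cvtColor(w,cv2.COLOR_BGR2GRAY)
k=proj(c,[.643,-.133,.065])[0]; print(k)
x0,y0=int(k[0]-70),int(k[1]-70)
r=cv2.HoughCircles(g[y0:y0+140,x0:x0+140],cv2.HOUGH_GRADIENT,1,10,param1=100,param2=20,minRadius=35,maxRadius=60)
if r is not None:
    for x,y,rr in r[0][:4]: print(x+x0,y+y0,rr,at(c,(x+x0,y+y0),.065))
E
```

```text
[ 0.64417504 -0.13217068  0.28059793] [-3.37552224e-04  9.99999628e-01  4.55746593e-04 -6.50590032e-04] [-3.82548537e-01  3.29844609e-01  1.32517823e+00  1.40408721e-04
  1.48802901e+00  1.18732459e+00]
[317.72142089 206.40228286]
318.5 207.5 36.0 [ 0.64201932 -0.13368714  0.065     ]
```

View pics/w6.png

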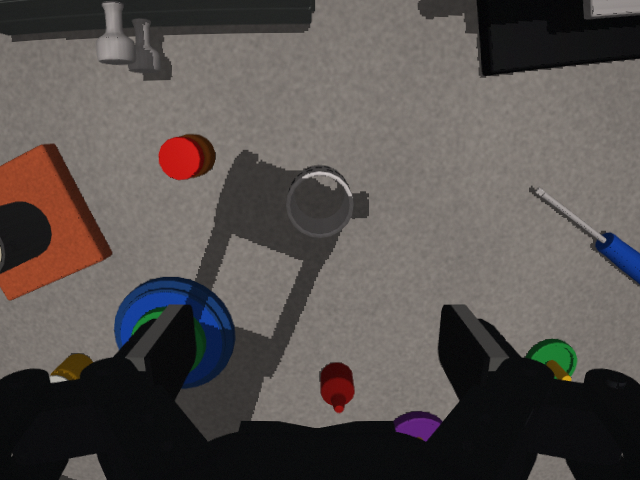

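The base stands on the plate at (0.488,0.029). The tube's rim is centred at about (319,206), with clear space on both finger sides, so I descend and grip it.

Emit:
carry_out(deltas="-1 1 60 0 0 0 0;-1 1 120 0 0 0 0;-1 1 175 0 0 0 0;-1 1 215 0 0 0 0;-1 1 240 0 0 0 0;-1 1 258 0 0 0 0;-1 1 258 0 0 0 0;-1 1 258 0 0 0 1;-1 1 258 0 0 0 1;-1 1 258 0 0 0 1;-1 1 258 0 0 0 1;-1 1 258 0 0 0 1")

```text
time_s: 15.4
eef_pos: [0.6455, -0.1348, 0.0256]
eef_rot: [0.0, 1.0, -0.0, 0.002]
wrist_force: [-0.9, 0.7, 6.7]
opening: 0.696
grasp_force: 65.4
```

Emit:
carry_out(deltas="0 0 -40 0 0 0 1;0 0 -95 0 0 0 1;-25 -26 -100 0 0 0 1;-60 -63 -100 0 0 0 1;-95 -99 -100 0 0 0 1;-125 -131 -100 0 0 0 1;-148 -155 -100 0 0 0 1;-155 -162 -100 0 0 0 1;-155 -162 -100 0 0 0 1;-155 -162 -100 0 0 0 1")

```text
time_s: 16.65
eef_pos: [0.4902, 0.0267, 0.1237]
eef_rot: [0.0, 1.0, -0.0, 0.001]
wrist_force: [-0.4, -0.7, -3.6]
opening: 0.702
grasp_force: 66.2
```

```bash
python3 - <<'E'
from h import *
o=sensors.get_obs(); w=vision.camera("wrist"); s=vision.camera("scene"); print(o["eef_pos"],o["eef_rot"])
np.save("o7.npy",o,allow_pickle=True)
cv2.imwrite("pics/w7.png",w); cv2.imwrite("pics/s7f.png",s)
cv2.imwrite("pics/s7.png",np.hstack([cv2.resize(s[140:320,280:460],(400,400),interpolation=2),cv2.resize(w[130:450,160:480],(400,400),interpolation=2)]))
E
```

```text
[0.49016278 0.02673028 0.12369512] [ 2.59173673e-04  9.99999650e-01 -4.16543059e-04  6.77801682e-04]
```

View pics/s7.png

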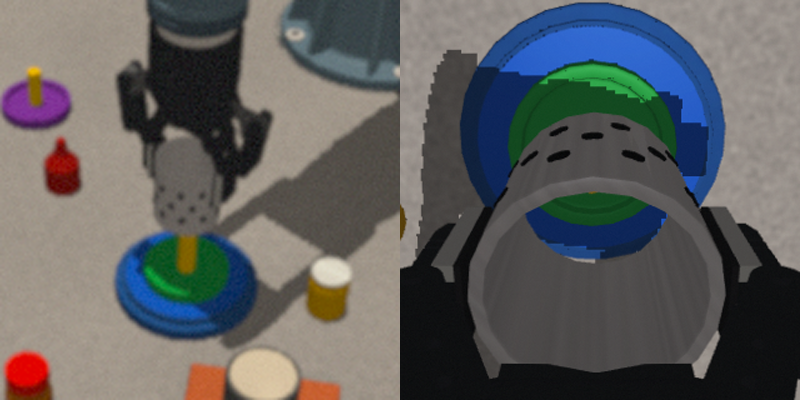

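The tube hangs straight above the base's rod, with the lower far edge at wrist pixel (318,220) and the upper far rim at (318,274). I work out the offset from these.

```bash
python3 - <<'E'
from h import *
o=np.load("o7.npy",allow_pickle=True).item(); c=cam("wrist",o); zb=o["eef_pos"][2]-.0256
print("top far",at(c,(317.6,274),zb+.065)-[.03,0,0]); print("low far",at(c,(317.6,220.4),zb)-[.03,0,0])
print("rim sides",at(c,(216,355),zb+.065),at(c,(420,355),zb+.065))
w=cv2.imread("pics/w7.png"); hsv=cv2.cvtColor(w,cv2.COLOR_BGR2HSV); H,S=hsv[...,0],hsv[...,1]
m=(H>50)&(H<85)&(S>90); m[240:]=0
p,a=blob(m,(318,195)); p=p[p[:,1]<215]; print(p.min(0),p.max(0))
P=np.array([at(c,q,.034)[:2] for q in cv2.convexHull(p)[:,0] if q[1]<200]); 
from scipy.optimize import least_squares
print("base", least_squares(lambda v:np.hypot(P[:,0]-v[0],P[:,1]-v[1])-.0395,[.488,.029],loss="soft_l1",f_scale=.001).x)
g=cv2.cvtColor(w,cv2.COLOR_BGR2GRAY); print(g[200:290:2,318])
E
```

```text
top far [0.48815178 0.02655433 0.16309512]
low far [0.48853154 0.02634543 0.09809512]
rim sides [0.49361699 0.05553828 0.16309512] [ 0.49351021 -0.00266608  0.16309512]
[255 179] [372 214]
base [0.48874584 0.02878483]
[ 51  52  52  52  53  53  53  52  52  52  75  76  76  79  77  76  77  76
  19  10   9  74  76  76  76  77  76  75  76  76  76  77  77  76  75  78
 105 102  97  94  94  91  56  52  52]
```

The offset is about 2 mm in y. I correct it and lower the tube over the rod.

Emit:
carry_out(deltas="0 -2 0 0 0 0 1;0 -2 20 0 0 0 1;0 -2 40 0 0 0 1;0 -2 52 0 0 0 1;0 -2 60 0 0 0 1;0 -2 66 0 0 0 1;0 -2 70 0 0 0 1;0 -2 72 0 0 0 1;0 -2 72 0 0 0 1")

```text
time_s: 17.88
eef_pos: [0.4894, 0.0295, 0.0535]
eef_rot: [0.0, 1.0, 0.0, 0.0]
wrist_force: [-10.7, 0.4, 18.3]
opening: 0.692
grasp_force: 68.1
```

The height (tube bottom at 0.028) matches the recess floor, so I release and rise.

Emit:
carry_out(deltas="0 0 -2 0 0 0 1;0 0 -2 0 0 0 0.6;0 0 -2 0 0 0 0;0 0 -2 0 0 0 0;0 0 -2 0 0 0 0;0 0 -2 0 0 0 0;0 0 -20 0 0 0 0;0 0 -80 0 0 0 0;0 0 -140 0 0 0 0;0 0 -200 0 0 0 0;0 0 -200 0 0 0 0;0 0 -200 0 0 0 0")

```text
time_s: 19.38
eef_pos: [0.4888, 0.0296, 0.2509]
eef_rot: [-0.0, 1.0, -0.0, -0.0]
wrist_force: [-0.6, -0.2, -0.3]
opening: 1.003
grasp_force: 0.0
```

```bash
python3 - <<'E'
from h import *
o=sensors.get_obs(); w=vision.camera("wrist"); s=vision.camera("scene"); t=vision.camera("top"); print(o["eef_pos"],o["eef_rot"])
np.save("o8.npy",o,allow_pickle=True)
c=cam("wrist",o); print(proj(c,[[.4885,.0287,.093],[.4885,.0287,.028],[.4878,.0286,.034]]))
cv2.imwrite("pics/w8.png",w); 
cv2.imwrite("pics/s8.png",np.hstack([cv2.resize(s[190:320,290:450],(400,325),interpolation=2),cv2.resize(w[100:360,160:480],(400,325),interpolation=2)]))
E
```

```text
[0.48875174 0.02964873 0.25090358] [-2.88142786e-05  9.99999992e-01 -8.58627457e-05 -9.34756198e-05]
[[317.92938242 219.64526491]
 [317.6821786  204.16203795]
 [317.81446208 206.14905213]]
```

View pics/s8.png

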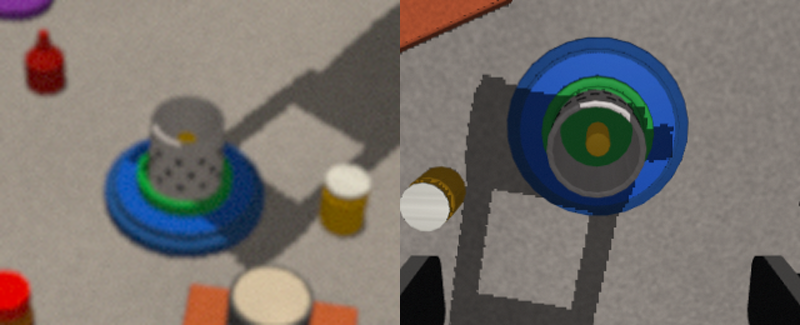

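The tube stands in the recess around the rod, with the rim at wrist pixel (317,217). Next is the cover.

Emit:
carry_out(deltas="-14 -298 0 0 0 0 0;-14 -298 0 0 0 0 0;-14 -298 0 0 0 0 0;-14 -298 0 0 0 0 0;-14 -298 0 0 0 0 0;-14 -298 0 0 0 0 0;-14 -298 0 0 0 0 0;-14 -298 0 0 0 0 0")

```text
time_s: 20.52
eef_pos: [0.4752, 0.3263, 0.2507]
eef_rot: [0.0, 1.0, -0.001, -0.0]
wrist_force: [-0.2, -0.7, 0.1]
opening: 1.002
grasp_force: 0.0
```

```bash
python3 - <<'E'
from h import *
o=sensors.get_obs(); w=vision.camera("wrist"); print(o["eef_pos"],o["eef_rot"],o["q"])
cv2.imwrite("pics/w9.png",w)
c=cam("wrist",o); hsv=cv2.cvtColor(w,cv2.COLOR_BGR2HSV); H,S,V=[hsv[...,i].astype(int) for i in range(3)]
p,a=blob((H>8)&(H<32)&(S>100)&(V>40),tuple(proj(c,[.50,.327,.012])[0].astype(int))); print(a,circ(c,cv2.convexHull(p)[:,0],.0105),p.min(0),p.max(0))
p,a=blob(V<35,tuple(proj(c,[.474,.327,.042])[0].astype(int))); print("knob",a,p.min(0),p.max(0),proj(c,[.474,.327,.042])[0])
# tube rim from w8: bright/dark ring fit
o8=np.load("o8.npy",allow_pickle=True).item(); c8=cam("wrist",o8); g=cv2.GaussianBlur(cv2.cvtColor(cv2.imread("pics/w8.png"),cv2.COLOR_BGR2GRAY),(3,3),0)
e=cv2.Canny(g,30,80); pts=np.argwhere(e[150:290,240:400])[:,::-1]+[240,150]
P=np.array([at(c8,q,.093)[:2] for q in pts]); best=max(((np.sum(np.abs(np.hypot(P[:,0]-x,P[:,1]-y)-.030)<.0007)+np.sum(np.abs(np.hypot(P[:,0]-x,P[:,1]-y)-.026)<.0007),x,y) for x in np.arange(.480,.498,.0005) for y in np.arange(.02,.038,.0005))); print("tube",best)
E
```

```text
[0.47520162 0.32630463 0.25069859] [ 3.57800191e-04  9.99999436e-01 -8.70252105e-04 -4.92922105e-04] [ 3.96073124e-01  1.68838452e-01  1.58102371e+00 -2.83301921e-04
  1.39291634e+00  1.96866025e+00]
4183 [0.4725 0.3271 0.0719 0.0721] [278 165] [353 240]
knob 373 [306 196] [325 218] [315.63702384 207.9760527 ]
tube (np.int64(427), np.float64(0.4885), np.float64(0.02950000000000001))
```

View pics/w9.png

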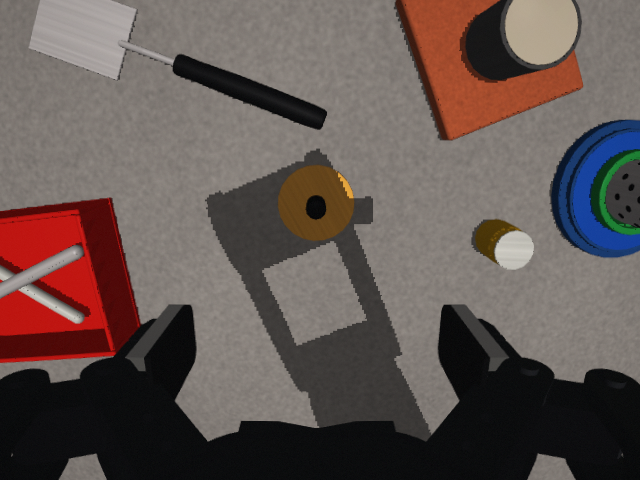

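The cover's disc is centred at (315,202) with its knob at (316,207), well away from the red tray. I descend on the knob with half-closed fingers.

Emit:
carry_out(deltas="-2 -1 60 0 0 0 0.5;-2 -1 120 0 0 0 0.5;-2 -1 170 0 0 0 0.5;-2 -1 210 0 0 0 0.5;-2 -1 234 0 0 0 0.5;-2 -1 234 0 0 0 0.5;-2 -1 234 0 0 0 0.5;-2 -1 234 0 0 0 1;-2 -1 234 0 0 0 1;-2 -1 234 0 0 0 1;-2 -1 234 0 0 0 1;-2 -1 234 0 0 0 1")

```text
time_s: 22.08
eef_pos: [0.4744, 0.3289, 0.0192]
eef_rot: [-0.0, 1.0, -0.0, 0.001]
wrist_force: [-0.0, -1.5, 5.9]
opening: 0.186
grasp_force: 58.5
```

Emit:
carry_out(deltas="0 0 -55 0 0 0 1;0 0 -115 0 0 0 1;2 40 -130 0 0 0 1;5 95 -130 0 0 0 1;8 150 -130 0 0 0 1;11 205 -130 0 0 0 1;13 255 -130 0 0 0 1;15 288 -130 0 0 0 1;15 298 -130 0 0 0 1;15 298 -130 0 0 0 1;15 298 -120 0 0 0 1;15 298 -120 0 0 0 1")

```text
time_s: 23.58
eef_pos: [0.487, 0.0318, 0.136]
eef_rot: [-0.0, 1.0, 0.001, -0.001]
wrist_force: [0.2, -0.3, -1.7]
opening: 0.189
grasp_force: 59.0
```

```bash
python3 - <<'E'
from h import *
o=sensors.get_obs(); w=vision.camera("wrist"); s=vision.camera("scene"); print(o["eef_pos"],o["eef_rot"],o["opening"])
np.save("o10.npy",o,allow_pickle=True); cv2.imwrite("pics/w10.png",w); cv2.imwrite("pics/s10f.png",s)
c=cam("wrist",o); hsv=cv2.cvtColor(w,cv2.COLOR_BGR2HSV); H,S,V=[hsv[...,i].astype(int) for i in range(3)]
zb=o["eef_pos"][2]-.0192; print("bottom",zb)
m=(H>8)&(H<32)&(S>100)&(V>40); p,a=blob(m,(318,280)); print(a,p.min(0),p.max(0))
h=cv2.convexHull(p)[:,0]; h=h[h[:,1]<300]; P=np.array([at(c,q,zb+.0105)[:2] for q in h])
from scipy.optimize import least_squares
r=least_squares(lambda v:np.hypot(P[:,0]-v[0],P[:,1]-v[1])-.036,[.4885,.0295],loss="soft_l1",f_scale=.001); print("cover",r.x,r.cost)
cv2.imwrite("pics/s10.png",np.hstack([cv2.resize(s[140:320,280:460],(400,400),interpolation=2),cv2.resize(w[130:450,160:480],(400,400),interpolation=2)]))
E
```

```text
[0.4869795  0.03184782 0.13601131] [-3.19042932e-04  9.99998958e-01  7.33074872e-04 -1.20204914e-03] 0.18893210228627866
bottom 0.11681130533575981
13126 [227 214] [407 339]
cover [0.48550171 0.03190013] 4.592835127780421e-07
```

View pics/s10.png

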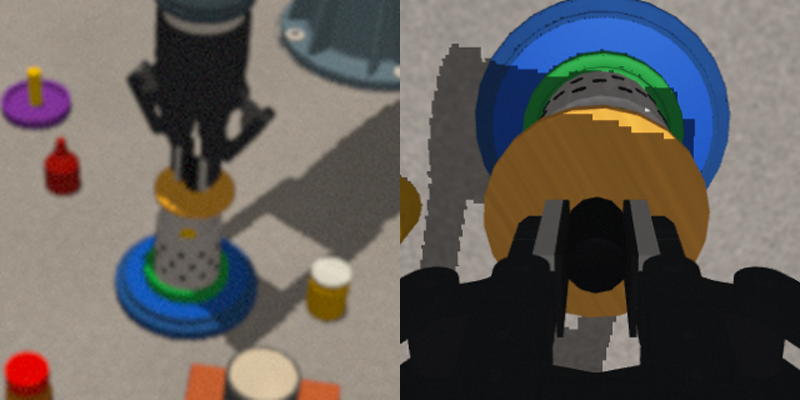

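The cover hangs level at wrist crop (597,210), about 3 mm short in x and 2.5 mm over in y. I correct this and lower.

Emit:
carry_out(deltas="3 2 0 0 0 0 1;3 2 0 0 0 0 1;3 2 12 0 0 0 1;3 2 20 0 0 0 1;3 2 25 0 0 0 1;3 2 28 0 0 0 1;3 2 30 0 0 0 1;3 2 31 0 0 0 1;3 2 31 0 0 0 1")

```text
time_s: 24.8
eef_pos: [0.4912, 0.0286, 0.1064]
eef_rot: [0.0, 1.0, -0.0, 0.0]
wrist_force: [0.0, 0.4, -1.6]
opening: 0.19
grasp_force: 59.0
```

Emit:
carry_out(deltas="0 0 1 0 0 0 1;0 0 1 0 0 0 1;0 0 1 0 0 0 0.75;0 0 1 0 0 0 0.5;0 0 1 0 0 0 0.5;0 0 1 0 0 0 0.5;0 0 -10 0 0 0 0.5;0 0 -50 0 0 0 0.5;0 0 -110 0 0 0 0.5;0 0 -160 0 0 0 0.5;0 0 -160 0 0 0 0.5;0 0 -160 0 0 0 0.5")

```text
time_s: 26.3
eef_pos: [0.4908, 0.0286, 0.2664]
eef_rot: [0.0, 1.0, -0.0, 0.0]
wrist_force: [-0.2, 0.0, -0.4]
opening: 0.502
grasp_force: 0.0
```

```bash
python3 - <<'E'
from h import *
o=sensors.get_obs(); w=vision.camera("wrist"); s=vision.camera("scene"); print(o["eef_pos"])
c=cam("wrist",o); hsv=cv2.cvtColor(w,cv2.COLOR_BGR2HSV); H,S,V=[hsv[...,i].astype(int) for i in range(3)]
p,a=blob((H>8)&(H<32)&(S>100)&(V>40),tuple(proj(c,[.51,.0295,.099])[0].astype(int))); print(a,circ(c,cv2.convexHull(p)[:,0],.098))
cv2.imwrite("pics/s11.png",np.hstack([cv2.resize(s[170:350,280:460],(400,400),interpolation=2),cv2.resize(w[100:340,200:440],(400,400),interpolation=2)]))
E
```

```text
[0.49081253 0.02864007 0.266351  ]
6029 [0.4897 0.0286 0.071  0.0719]
```

View pics/s11.png

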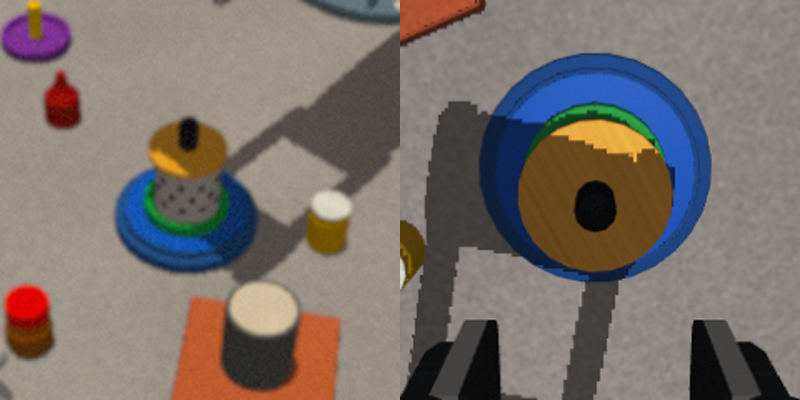

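The cover lies flat and round on the tube, about 1 mm off axis. The filled flask is upright on the tile at crop (262,330), and the bystanders in view are unmoved. I hand in.

```bash
python3 -c "
from bench import ctrl
print(ctrl.hand_in())"
```

```text
the job is handed in; nothing more can be done
None
```

I moved the filled flask to the middle of the tile, built base, tube and cover on the blue plate, released everything and handed the job in at about 26 s; no verdict came back.

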